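# Straighten a card pack in the edge press and draw the jaws tight with the cam

### The arm

A 6-joint arm with a two-finger parallel gripper is mounted at the origin on a cart in front of the work surface, level with it; the furniture and walls round the work are solid. World frame = base frame: x ahead of the robot, y to its left, z up, the work surface at z = 0. Lengths are in m, angles in rad, forces in N, time in s.
With the tool pointing down it reaches from about 0.35 to 0.975 m from the base axis. Payload 4.9 kg.
Tool frame: the origin (TCP) lies at the very end of the fingers, on their centre line; the grasp point (between the pads) lies 19 mm behind it; z points along the fingers, y is the line along which they close (so a half turn about z gives the same grasp; the last joint's range is limited). The gripper opens to 85 mm and grips with 20 to 120 N. Pads are 22 mm wide; open, the fingers measure 114 mm over their backs; the gripper's body (76 mm by 85 mm) begins 54 mm behind the grasp point. The pads swing forward as they close: fully open they stand 13 mm farther back than shut.
Start: joints at [1.12, 0.053, 1.613, -0, 1.476, -0.119], TCP at [0.204, 0.591, 0.231] pointing down, gripper open.
Joint ranges: [-3.01, 3.01], [-1.01, 2.22], [0.06, 2.58], [-1.02, 4.17], [0.09, 2.62], [-3.14, 3.14]. Speed limits (rad/s): [2.57, 2.57, 3.14, 3.14, 3.14, 3.14].

### API

Orientations are given as a rotation vector (axis times angle).
In Python, from station import ctrl, imaging gives the robot as it stands.
- The arm moves only by the tool play_rows, never from a script. Its argument "series" is a list of rows, each a list of 3 entries, a list of its own where there are three numbers: the opening, from 0 (shut) to 1 (fully open), then the shift along the tool's x, y, z each as a share of 0.05 m, from -1 to 1, then the turn, a rotation vector about the tool's x, y, z each as a share of 8 degrees, from -1 to 1. In form: [[grip, [dx, dy, dz], [ax, ay, az]], ...]. A call has 1 to 8 rows; each row shifts and turns the commanded pose from where the row before left it, along the tool's axes as they then stand; what a row does not reach is not made up. A row lasts 1/8 s, in which the tool goes at most 62.5 mm and 10.7 degrees, less where a joint would pass 70% of its speed; a pose out of reach is approached as far as the arm can. A call with a number of a shift or a turn outside -1 to 1 is refused whole. A call with a gripper value outside its range is refused whole. The fingers move at their own pace and stop on an object; "force" is the grip in N (left out, the last holds). Time passes only in rows, so rows that do not move let the fingers close. It gives the time, the measured TCP pose, the force, the opening and the grip force at its end, in the units of the state.
- ctrl.get_obs(): the state, without advancing time (a new reading comes with each control period).
- imaging.get_image(name): name is "scene" or "top" or "wrist"; returns a dict with "color" (420x560x3 uint8, blue, green, red), "fx", "fy", "cx", "cy" (pixels), "D" ([k1, k2, p1, p2, k3] as OpenCV has them; the pictures are not rectified), "extrinsics" (4x4, takes a point from world to camera coordinates); the wrist camera has in their place "hand_eye" (4x4, takes a point from camera to tool coordinates, whose origin is the TCP and whose axes are the flange's). Camera axes: x right, y down, z forward; pixel columns grow to the right and rows downward; lengths in m; the calibration is good to about 2 mm. A picture is of the moment at which its call begins: read the wrist's pose just before it. There is no depth.
- ctrl.finish_job(): hands the job in; it is judged then, once.
The state is a dict: "t": time; "q": joint angles; "dq": joint speeds; "effort": joint torques, N m; "tool_pos": TCP position; "tool_rot": TCP orientation; "contact_force": force on the tool from outside, world axes, zero at the start; "wrist_torque": the same for the moment, N m; "opening": finger opening in m; "grip_force": force on a finger pad.
Only numpy, scipy, OpenCV 4.12 (cv2) and the standard library are available. Lean on these libraries where they do the work, as an engineer would, in place of code of your own. Each camera call takes 0.05 s, during which the arm holds its last target. There are 200 camera calls.

### The job

This pack of kraft cards is to have its edges coloured, but it was dropped into the wooden edge press crooked and one end hangs on a guide rod: get it level, standing flat on the press's bed between the two rods. Then swing the cam lever fully open, push the front jaw up until you feel the pack held against the back jaw, without crushing the pack, and turn the lever clockwise a quarter turn, all the way to its stop, so that its hook catches the keeper pin and draws the jaws tight on the pack. Leave the ink tin, stamp and ribbon spool where they are.

Things in the scene. Friction and masses are not known exactly. Their poses are not given: they have to be found in the camera images.
- press: Wooden bookbinder's edge press, fixed on the table; its base reaches from x = -118 to +138 and y = -92 to +92 mm. Origin: on the table, below the middle of the rods' width; +x from front jaw to back jaw (away from the robot), +y left. Two 10 mm steel guide rods run along x at y = -75 and +75 mm, axes at z = 50 mm; the pack belongs between them.
- card_pack: Pack of kraft cards with a dark blue band, a rigid block, about 0.16 kg: 98 (own x) x 130 (y) x 30 mm (z from 0 to 30); origin: centre of a 98 x 130 face. It stands on a long edge, own x up, own z to the front jaw. At the start its left end (press +y) hangs on the left rod and it leans about 16 degrees. Right: own x vertical, origin 69 mm above the table.
- bed (a point): Point on the bed (top of the base) between the jaws: press x = 45, y = 0, z = 20 mm; it has the press's axes. The back jaw (top at z = 68) was set by a thumbscrew, differently each time, and stays put: its felt face is somewhere from x = 60 to 80 mm, not measured, so feel for it. A draw bar joins it to the upright 10 mm keeper pin, 99 mm before its face, top at z = 61.
- front_jaw (a joint): Slide of the front jaw along press +x, m: 0 = open, limit 0.050; 3 N of friction. Its rubber face is at press x = 14 mm + this value; it meets the pack, held against the back jaw, somewhere from 0.016 to 0.036. Closing the cam draws it 5 mm past that; the rubber gives (10 N per mm, bottoming at 5.5). Plate 18 mm thick, 180 mm wide, top at z = 68; carriage behind it 80 mm wide, top at 40.
- cam_lever (a joint): Angle of the cam lever, rad: 0 = fully open at a stop, pointing to press -x; grows clockwise seen from above; 1.65 = home at a stop, pointing to press +y. Only near 0 (below 0.05) can the pin enter the hook's mouth as the jaw slides up; else hook and pin stop the jaw. Jaw short of the pack by more than 1 mm: the lever stops dead below 0.1 or turns without catching.
- pivot (a point): Vertical axis of the cam lever, on the front jaw's carriage: press x = -80 mm + the jaw's slide, y = 0 (point at z = 65 mm). With the jaw pushed up to the pack the hook goes behind the pin and from about 0.1 to 1.2 rad draws the jaw on; the moment rises to about 0.5 N m (7 N at the knob), then falls. The lever stays where it is let go.
- knob (a point): Centre of the upright round red knob at the end of the cam lever, 70 mm from the pivot: 20 mm diameter, reaching from 70 to 105 mm above the table; this point is at 90 mm. The flat steel lever lies below it, top at 70 mm.
- ink_tin: Bystander: round ink tin, 62 mm diameter, 20 mm tall; origin at the centre of its underside.
- wood_stamp: Bystander: rubber stamp with a pale wooden handle, 35 x 50 x 74 mm; origin at the centre of its underside.
- ribbon_spool: Bystander: spool of cream ribbon lying flat, 82 x 72 x 40 mm; origin at the centre of its underside.
There are look-alikes about, which are no part of the job. Leave any red look-alike of the card_pack alone.

How it is judged:
On the way, in this order (a step that is already met when the one before it is completed fails the run):
1. the card pack stands level on the bed between the guide rods (angle between card_pack's own x axis and vertical below 0.05 rad and z of card_pack in the frame of press between 0.066 and 0.072 m), for 0.2 s.
2. the cam lever is home and the jaws are tight on the pack (value of joint cam_lever above 1.55 rad and contact force between front_jaw and card_pack above 20 N), for 0.2 s.
At the end, for the whole second after the job is handed in: The pack stands level (its own x within 0.05 rad of vertical) on the bed (its origin 66 to 72 mm above the press's underside), the lever is home (above 1.55 rad) and the front jaw presses on the pack with more than 20 N, all at rest (all of step 1 and all of step 2 and linear speed of card_pack below 0.01 m/s); the robot touches nothing.
It fails at once if the ink tin is moved by more than 30 mm (distance of ink_tin from where it was at the start of the episode above 0.03 m).
It fails at once if the rubber stamp is moved by more than 30 mm (distance of wood_stamp from where it was at the start of the episode above 0.03 m).
It fails at once if the ribbon spool is moved by more than 30 mm (distance of ribbon_spool from where it was at the start of the episode above 0.03 m).
It fails at once if the jaws crush the pack (more than 65 N) (contact force between front_jaw and card_pack above 65 N).
It also fails if it takes over 51 s, if anything falls off the work surface, if the arm or the gripper's body presses on something with over 40 N, if the wrist force passes 120 N, or if a joint passes its speed limit or range.

## Working session

There is one attempt and no reset: what is moved stays moved. The work goes in short steps, Python scripts to look and compute and a tool call to move; the robot and the scene stay as the last step left them, time stands still between calls to the robot, and variables do not carry over. Pictures are saved under pics/ and viewed, at most 10 in all, crops included, and the job is handed in when it is done.

Besides the shell and the picture viewer there is one more tool, called after "Call:" by a JSON object that holds its "fn" and its "kwargs". play_rows: Moves the arm, as the interface text tells. Shift numbers are shares of 0.05 m and turn numbers shares of 8 degrees, none past 1 either way. Its arguments: {"type":"object","properties":{"series":{"type":"array"},"force":{"type":"number"}},"required":["series"]}

```bash
mkdir -p pics; ls; python3 - <<'E'
from station import ctrl, imaging
import cv2,numpy as np
o=ctrl.get_obs();print({k:np.round(v,3).tolist() for k,v in o.items()})
for n in("scene","top"):
    d=imaging.get_image(n);cv2.imwrite(f"pics/{n}0.png",d["color"]);print(n,d["fx"],d["fy"],d["cx"],d["cy"],d["D"]);print(np.round(d["extrinsics"],4).tolist())
E
```

```text
pics
{'t': 0.0, 'q': [1.12, 0.053, 1.614, -0.0, 1.476, -0.119], 'dq': [0.0, 0.0, 0.001, 0.001, 0.001, 0.001], 'effort': [0.001, -39.37, -37.018, -0.0, 0.007, 0.0], 'tool_pos': [0.203, 0.59, 0.23], 'tool_rot': [-0.519, -3.098, 0.003], 'contact_force': [0.013, -0.934, -0.712], 'wrist_torque': [-0.048, 0.036, 0.034], 'grip_force': 0.0, 'opening': 0.085}
scene 381.2722931184599 381.2722931184599 283.2497031258324 204.70978079814293 [-0.0752863  0.         0.         0.         0.       ]
[[0.6474, -0.7619, -0.0186, -0.3467], [-0.5584, -0.4576, -0.6919, 0.3536], [0.5187, 0.4584, -0.7217, 0.6637], [0.0, 0.0, 0.0, 1.0]]
top 431.11034519087474 431.11034519087474 276.96746960921115 218.7122720111403 [-0.00902818  0.          0.          0.          0.        ]
[[-0.0102, -0.9996, 0.0259, -0.0109], [-0.9941, 0.0073, -0.1083, 0.5295], [0.1081, -0.0268, -0.9938, 1.0063], [0.0, 0.0, 0.0, 1.0]]
```

View pics/top0.png

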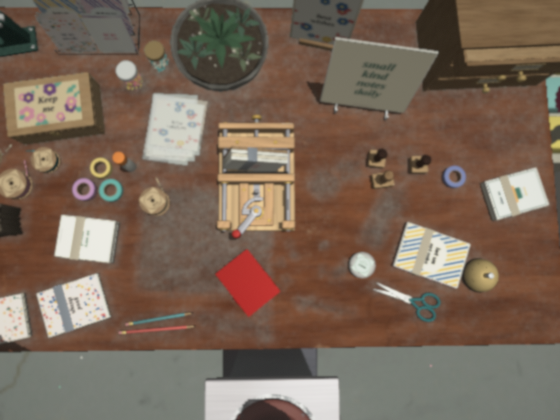

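View pics/scene0.png

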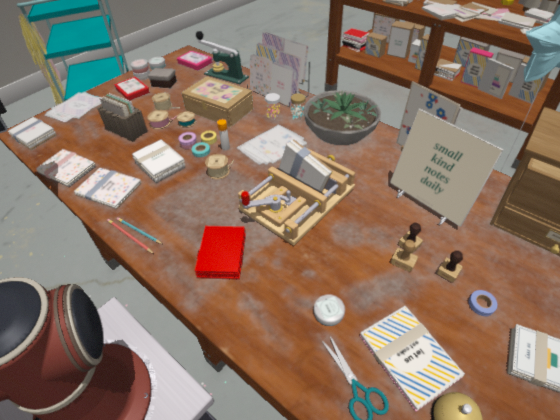

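Top view: press spans about (217–297, 122–232), pack at (257,160), red knob at (235,233), red decoy at (247,282), tin (362,265), stamps at (380,165), spool (153,200). I'll zoom in on both views.

```bash
python3 - <<'E'
import cv2,numpy as np
a=cv2.imread("pics/top0.png")[110:245,205:310]
b=cv2.imread("pics/scene0.png")[130:245,230:365]
a=cv2.resize(a,None,fx=4.3,fy=4.3,interpolation=cv2.INTER_CUBIC);b=cv2.resize(b,None,fx=2.5,fy=2.5,interpolation=cv2.INTER_CUBIC)
c=np.zeros((600,800,3),np.uint8);c[:a.shape[0],:a.shape[1]]=a;c[:b.shape[0],455:455+b.shape[1]]=b
cv2.imwrite("pics/z0.png",c)
E
```

```text
(no output)
```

View pics/z0.png

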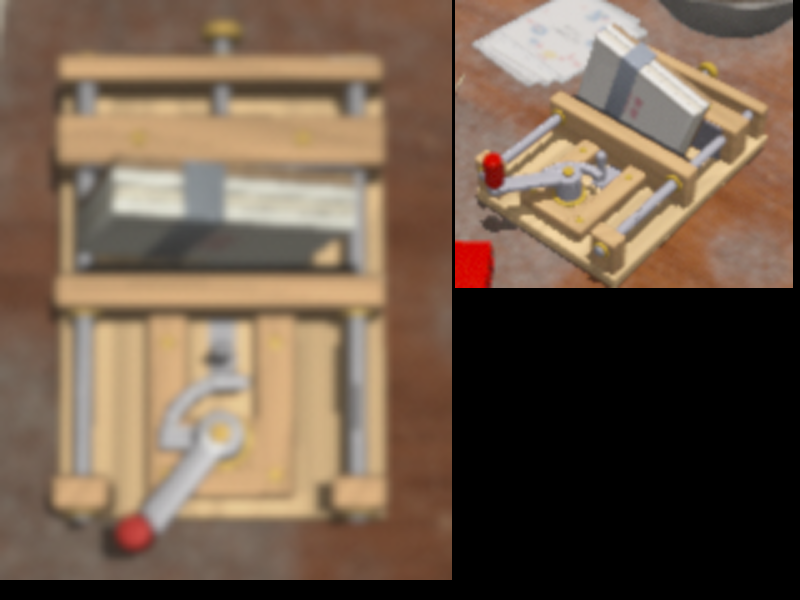

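Crop (4.3x, offset 205,110): front jaw top corners about (56,275),(384,275); back jaw (58,118),(383,118); pivot brass (220,432), knob (133,533), rods at x=85 and x=357. The pack's left end is raised and leans towards the back.

```bash
cat >h.py <<'E'
import cv2,numpy as np
from station import ctrl,imaging
from scipy.spatial.transform import Rotation as R
def cam(d,o=None):
    K=np.array([[d["fx"],0,d["cx"]],[0,d["fy"],d["cy"]],[0,0,1]]);D=np.array(d["D"])
    if "extrinsics" in d: T=np.linalg.inv(np.array(d["extrinsics"]))
    else:
        W=np.eye(4);W[:3,:3]=R.from_rotvec(o["tool_rot"]).as_matrix();W[:3,3]=o["tool_pos"];T=W@np.array(d["hand_eye"])
    return K,D,T
def ray(c,uv):
    K,D,T=c;p=cv2.undistortPoints(np.array([[uv]],float),K,D)[0,0]
    return T[:3,3],T[:3,:3]@np.array([p[0],p[1],1])
def onz(c,uv,z):
    a,b=ray(c,uv);return a+b*(z-a[2])/b[2]
def proj(c,P):
    K,D,T=c;Ti=np.linalg.inv(T)
    return cv2.projectPoints(np.array(P,float).reshape(-1,3),cv2.Rodrigues(Ti[:3,:3])[0],Ti[:3,3],K,D)[0][:,0]
E
python3 - <<'E'
from h import *
d=imaging.get_image("top");c=cam(d)
for n,u,v,z in [("fjBL",57,275,.068),("fjBR",384,275,.068),("fjFL",57,306,.068),("fjFR",384,310,.068),("bjBL",58,115,.068),("bjBR",383,117,.068),("bjFL",58,163,.068),("bjFR",383,163,.068),("baseFL",57,516,.02),("baseFR",386,518,.02),("baseBL",60,80,.07),("rodL1",84,460,.055),("rodL0",84,330,.055),("rodR1",357,460,.055),("rodR0",357,330,.055),("piv",220,432,.08),("knob",133,533,.105)]:
    print(n,np.round(onz(c,(u/4.3+205-.4,v/4.3+110-.4),z),4))
print("spool",onz(c,(153,200),.04),"tin",onz(c,(362,265),.02))
h=cv2.cvtColor(d["color"],cv2.COLOR_BGR2HSV)
m=cv2.inRange(h,(0,140,60),(8,255,255))|cv2.inRange(h,(172,140,60),(180,255,255));m[242:]=0;m[:215]=0
ys,xs=np.nonzero(m);k=(xs>220)&(xs<250);print(xs[k].mean(),ys[k].mean(),k.sum(),onz(c,(xs[k].mean(),ys[k].mean()),.1))
E
```

```text
fjBL [0.6319 0.1221 0.068 ]
fjBR [ 0.6311 -0.0553  0.068 ]
fjFL [0.6149 0.122  0.068 ]
fjFR [ 0.6117 -0.055   0.068 ]
bjBL [0.721 0.122 0.068]
bjBR [ 0.7194 -0.056   0.068 ]
bjFL [0.6941 0.1218 0.068 ]
bjFR [ 0.6935 -0.0556  0.068 ]
baseFL [0.505  0.1268 0.02  ]
baseFR [ 0.5024 -0.0576  0.02  ]
baseBL [0.74   0.1208 0.07  ]
rodL1 [0.5325 0.1084 0.055 ]
rodL0 [0.604  0.1086 0.055 ]
rodR1 [ 0.5314 -0.0399  0.055 ]
rodR0 [ 0.6032 -0.0409  0.055 ]
piv [0.544 0.034 0.08 ]
knob [0.4888 0.0784 0.105 ]
spool [0.57494748 0.27821378 0.04      ] tin [ 0.41673752 -0.21946348  0.02      ]
235.43636363636364 233.74545454545455 55 [0.4887214  0.07894835 0.1       ]
```

```bash
cat >>h.py <<'E'
DOWN=R.from_matrix(np.array([[0,1,0],[1,0,0],[0,0,-1.]]))   # tool x=world y, y=world x, z=down
def plan(pos,rot,n,o=None):
    o=o or ctrl.get_obs();p=np.array(o["tool_pos"]);r=R.from_rotvec(o["tool_rot"]);rows=[]
    for i in range(n):
        k=n-i
        d=r.inv().apply((np.array(pos)-p)/k)/.05
        w=(r.inv()*rot).as_rotvec()/k/np.deg2rad(8)
        d=np.round(d,2);w=np.round(w,2);rows.append([d.tolist(),w.tolist()])
        p=p+r.apply(d*.05);r=r*R.from_rotvec(w*np.deg2rad(8))
    for x in rows:print(x)
    print("end",p.round(4),((r.inv()*rot).magnitude()).round(4))
E
python3 - <<'E'
from h import *
d=imaging.get_image("top");c=cam(d)
f=lambda u,v:(u/4.3+204.6,v/4.3+109.6)
for n,u,v,z in [("TLB",115,168,.149),("TLF",110,208,.149),("TRB",358,185,.114),("TRF",356,230,.114)]:print(n,onz(c,f(u,v),z).round(4))
s=cam(imaging.get_image("scene"))
g=lambda u,v:((u-455)/2.5+229.8,v/2.5+129.8)
def tri(a,b):
    p,q=ray(*a);r_,t=ray(*b);A=np.stack([q,-t],1);k=np.linalg.lstsq(A,r_-p,rcond=None)[0];return ((p+q*k[0]+r_+t*k[1])/2).round(4),np.linalg.norm(p+q*k[0]-r_-t*k[1]).round(4)
print(tri((c,f(115,168)),(s,g(612,27))),tri((c,f(358,185)),(s,g(708,107))),tri((c,f(356,230)),(s,g(688,120))))
plan([0.665,0.03,0.25],DOWN*R.identity(),13)
E
```

```text
TLB [0.6688 0.0844 0.149 ]
TLF [0.6483 0.0868 0.149 ]
TRB [ 0.669  -0.0392  0.114 ]
TRF [ 0.645  -0.0379  0.114 ]
(array([0.6714, 0.0836, 0.1439]), np.float64(0.0034)) (array([ 0.6704, -0.0393,  0.1078]), np.float64(0.0008)) (array([ 0.6448, -0.0366,  0.1078]), np.float64(0.0047))
[[-0.95, -0.58, -0.03], [-0.0, 0.0, 0.68]]
[[-1.0, -0.49, -0.03], [-0.0, 0.0, 0.68]]
[[-1.05, -0.39, -0.03], [-0.0, 0.0, 0.68]]
[[-1.08, -0.29, -0.03], [-0.0, 0.0, 0.68]]
[[-1.1, -0.19, -0.03], [-0.0, 0.0, 0.68]]
[[-1.11, -0.09, -0.03], [-0.0, 0.0, 0.68]]
[[-1.12, 0.02, -0.03], [-0.0, 0.0, 0.68]]
[[-1.11, 0.13, -0.03], [-0.0, 0.0, 0.69]]
[[-1.09, 0.23, -0.03], [-0.0, 0.0, 0.68]]
[[-1.07, 0.34, -0.03], [-0.0, 0.0, 0.69]]
[[-1.03, 0.44, -0.03], [-0.0, 0.0, 0.68]]
[[-0.98, 0.53, -0.02], [-0.0, 0.0, 0.69]]
[[-0.93, 0.62, -0.03], [-0.0, 0.01, 0.68]]Traceback (most recent call last):
  File "<stdin>", line 10, in <module>
  File "h.py", line 28, in plan
    print("end",p.round(4),((r.inv()*rot).magnitude()).round(4))
                           ^^^^^^^^^^^^^^^^^^^^^^^^^^^^^^^^^
AttributeError: 'float' object has no attribute 'round'
```

```bash
sed -i 's/((r.inv()\*rot).magnitude()).round(4)/round(float((r.inv()*rot).magnitude()),4)/' h.py; python3 - <<'E'
from h import *
plan([0.655,0.0,0.215],R.from_rotvec([np.deg2rad(15.6),0,0])*DOWN,16)
E
```

```text
[[-0.77, -0.51, 0.02], [-0.08, 0.11, 0.55]]
[[-0.81, -0.45, 0.0], [-0.08, 0.11, 0.55]]
[[-0.84, -0.39, -0.01], [-0.08, 0.11, 0.55]]
[[-0.87, -0.32, -0.03], [-0.08, 0.1, 0.55]]
[[-0.89, -0.26, -0.05], [-0.08, 0.1, 0.55]]
[[-0.91, -0.19, -0.06], [-0.07, 0.11, 0.55]]
[[-0.92, -0.11, -0.08], [-0.08, 0.1, 0.55]]
[[-0.93, -0.04, -0.09], [-0.07, 0.11, 0.55]]
[[-0.92, 0.03, -0.11], [-0.08, 0.1, 0.55]]
[[-0.92, 0.1, -0.12], [-0.07, 0.11, 0.55]]
[[-0.91, 0.17, -0.13], [-0.08, 0.1, 0.55]]
[[-0.89, 0.24, -0.14], [-0.07, 0.11, 0.55]]
[[-0.86, 0.31, -0.15], [-0.08, 0.1, 0.55]]
[[-0.83, 0.38, -0.16], [-0.07, 0.11, 0.56]]
[[-0.8, 0.44, -0.17], [-0.08, 0.1, 0.55]]
[[-0.76, 0.51, -0.18], [-0.07, 0.11, 0.56]]
end [0.655  0.     0.2151] 0.0008
```

Call:
{"fn": "play_rows", "kwargs": {"series": [[1,[-0.77,-0.51,0.02],[-0.08,0.11,0.55]],[1,[-0.81,-0.45,0],[-0.08,0.11,0.55]],[1,[-0.84,-0.39,-0.01],[-0.08,0.11,0.55]],[1,[-0.87,-0.32,-0.03],[-0.08,0.1,0.55]],[1,[-0.89,-0.26,-0.05],[-0.08,0.1,0.55]],[1,[-0.91,-0.19,-0.06],[-0.07,0.11,0.55]],[1,[-0.92,-0.11,-0.08],[-0.08,0.1,0.55]],[1,[-0.93,-0.04,-0.09],[-0.07,0.11,0.55]]]}}

```text
t: 1.25
tool_pos: [0.43, 0.2947, 0.2231]
tool_rot: [-1.388, -2.7, -0.158]
contact_force: [0.3, 0.2, 0.3]
opening: 0.0854
grip_force: 0.0
```

Call:
{"fn": "play_rows", "kwargs": {"series": [[1,[-0.92,0.03,-0.11],[-0.08,0.1,0.55]],[1,[-0.92,0.1,-0.12],[-0.07,0.11,0.55]],[1,[-0.91,0.17,-0.13],[-0.08,0.1,0.55]],[1,[-0.89,0.24,-0.14],[-0.07,0.11,0.55]],[1,[-0.86,0.31,-0.15],[-0.08,0.1,0.55]],[1,[-0.83,0.38,-0.16],[-0.07,0.11,0.56]],[1,[-0.8,0.44,-0.17],[-0.08,0.1,0.55]],[1,[-0.76,0.51,-0.18],[-0.07,0.11,0.56]]]}}

```text
t: 2.25
tool_pos: [0.6558, -0.001, 0.2152]
tool_rot: [-2.078, -2.071, -0.286]
contact_force: [1.3, 0.3, -0.3]
opening: 0.0858
grip_force: 0.0
```

```bash
python3 - <<'E'
from h import *
o=ctrl.get_obs();d=imaging.get_image("wrist");cv2.imwrite("pics/w1.png",d["color"]);c=cam(d,o)
print(o["t"],o["tool_pos"],o["tool_rot"]);np.set_printoptions(suppress=True)
P=[(.669,.0844,.149),(.669,-.039,.114),(.643,-.039,.114),(.643,.0844,.149)];print(proj(c,P).round())
plan([0.657,0.0125,0.09],R.from_rotvec([np.deg2rad(15.6),0,0])*DOWN,4)
E
```

```text
2.25 [ 0.65583835 -0.00099217  0.21519864] [-2.07795842 -2.07138833 -0.2861607 ]
[[298. 129.]
 [296. 288.]
 [264. 288.]
 [261. 129.]]
[[-0.08, -0.01, 0.62], [0.01, 0.0, -0.02]]
[[-0.08, -0.01, 0.63], [0.01, 0.0, -0.01]]
[[-0.08, -0.0, 0.62], [0.0, 0.0, -0.02]]
[[-0.07, -0.01, 0.63], [0.01, 0.01, -0.01]]
end [0.6568 0.0126 0.0898] 0.001
```

View pics/w1.png

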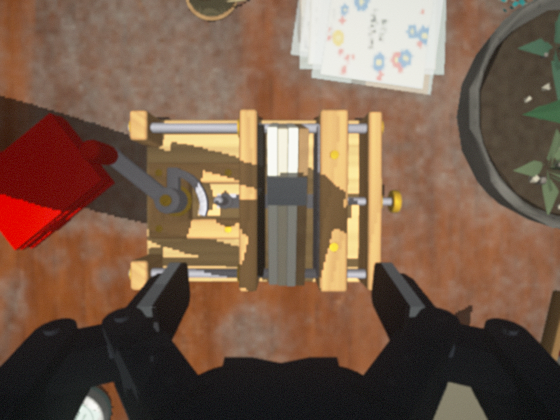

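The wrist view shows the pack top spanning columns 264–300, rows 126–287, as predicted from the top camera. It has gaps to both jaws (front jaw edge 258, back jaw 320). Descend along the pack's axis.

Call:
{"fn": "play_rows", "kwargs": {"series": [[1,[0,0.01,0.65],[0,0,0]],[1,[0,0.01,0.65],[0,0,0]],[1,[0,0,0.65],[0,0,0]],[1,[0,0,0.6],[0,0,0]],[1,[0,0,0],[0,0,0]]]}}

```text
t: 2.92
tool_pos: [0.6536, 0.0357, 0.0893]
tool_rot: [-2.072, -2.071, -0.279]
contact_force: [-0.9, 0.6, 0.4]
opening: 0.0856
grip_force: 0.0
```

Call:
{"fn": "play_rows", "kwargs": {"series": [[0,[0,0,0],[0,0,0]],[0,[0,0,0],[0,0,0]],[0,[0,0,0],[0,0,0]],[0,[0,0,0],[0,0,0]],[0,[0,0,0],[0,0,0]],[0,[0,0,0],[0,0,0]]], "force": 30}}

```text
t: 3.68
tool_pos: [0.6569, 0.0344, 0.0937]
tool_rot: [-2.077, -2.076, -0.287]
contact_force: [0.2, -2.1, 5.9]
opening: 0.0295
grip_force: 37.8
```

Call:
{"fn": "play_rows", "kwargs": {"series": [[0,[-0.05,0,-0.2],[0,0,0]],[0,[-0.05,0,-0.2],[0,0,0]],[0,[-0.05,0,-0.2],[0,0,0]],[0,[-0.05,0,-0.2],[0,-0.4,0]],[0,[0,0,0],[0,-0.6,0]],[0,[0,0,0],[0,-0.6,0]],[0,[0,0,0],[0,-0.4,0]],[0,[0,0,0],[0,0,0]]]}}

```text
t: 4.68
tool_pos: [0.656, 0.0151, 0.1287]
tool_rot: [2.218, 2.22, -0.005]
contact_force: [-0.2, 1.0, -0.9]
opening: 0.0294
grip_force: 37.0
```

```bash
python3 - <<'E'
from h import *
o=ctrl.get_obs();print(o["t"],o["tool_pos"].round(4),o["tool_rot"].round(3),o["contact_force"].round(1),o["opening"])
r=R.from_rotvec(o["tool_rot"]);print(np.rad2deg((r*DOWN.inv()).as_rotvec()).round(2))
a=imaging.get_image("scene")["color"][110:240,230:365];b=imaging.get_image("top")["color"][110:245,205:310]
a=cv2.resize(a,None,fx=2.9,fy=2.9,interpolation=2);b=cv2.resize(b,None,fx=3.8,fy=3.8,interpolation=2)
c=np.zeros((600,800,3),np.uint8);c[:a.shape[0],:a.shape[1]]=a;c[:b.shape[0],395:395+b.shape[1]]=b;cv2.imwrite("pics/l.png",c)
E
```

```text
4.675 [0.656  0.0151 0.1287] [ 2.218  2.22  -0.005] [-0.2  1.  -0.9] 0.02942294901694143
[-0.27  0.01  0.04]
```

View pics/l.png

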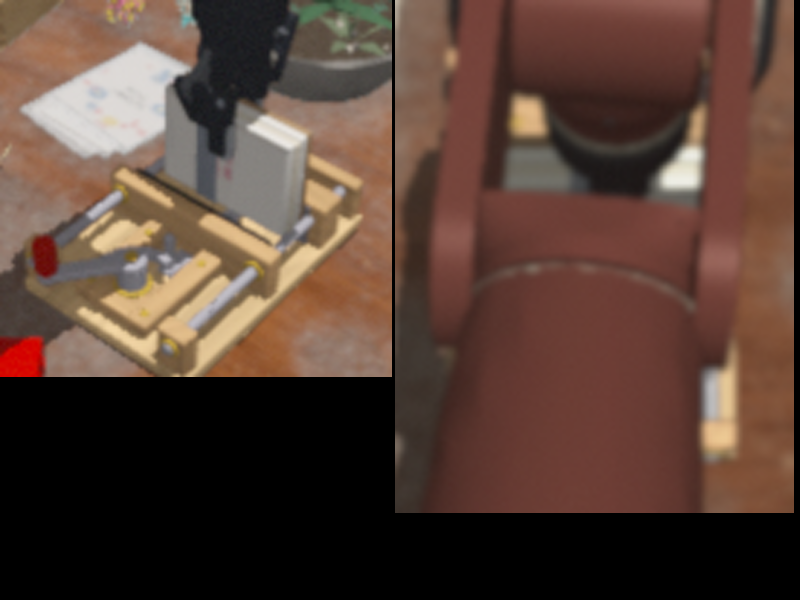

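Pack is off the rod, held and visually level. In the left panel its front-right edge runs (291,152)–(290,237), and the top-left is at (167,88). I'll compute its centre y and tilt by ray–plane at the front face.

```bash
python3 - <<'E'
from h import *
s=cam(imaging.get_image("scene"))
for u,v,x in[(291,152,.642),(290,237,.642),(167,86,.642),(305,141,.671),(303,224,.671)]:
    a,b=ray(s,(u/2.9+229.8,v/2.9+109.8));print((a+b*(x-a[0])/b[0]).round(4))
# pack in top-cam wrist view
o=ctrl.get_obs();d=imaging.get_image("wrist");c=cam(d,o);im=d["color"]
np.set_printoptions(suppress=True)
print(proj(c,[(.642,.08,.1725),(.642,-.05,.1725),(.671,-.05,.1725),(.671,.08,.1725)]).round())
cv2.imwrite("pics/w2.png",im)
E
```

```text
[ 0.642  -0.0517  0.165 ]
[ 0.642  -0.0581  0.0771]
[0.642  0.0734 0.1695]
[ 0.671  -0.0456  0.1544]
[ 0.671  -0.0519  0.0668]
[[232. 141.]
 [246. 447.]
 [313. 448.]
 [326. 141.]]
```

View pics/w2.png

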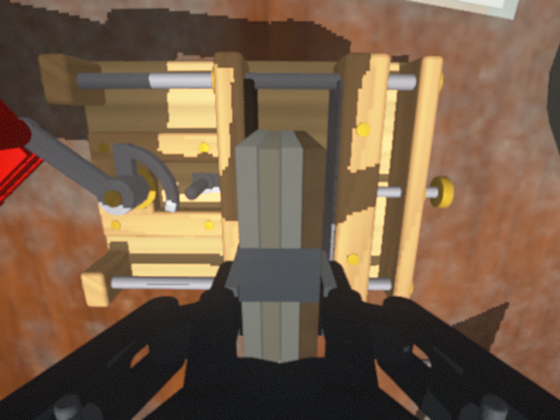

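```bash
python3 - <<'E'
from h import *
o=ctrl.get_obs();d=imaging.get_image("wrist");c=cam(d,o)
print("cam",c[2][:3,3].round(3),c[2][:3,2].round(3))
for z in(.1725,.168):print(z,onz(c,(238,148),z).round(4),onz(c,(322,148),z).round(4),onz(c,(243,355),z).round(4),onz(c,(325,355),z).round(4))
for u,v in[(256,131),(302,131)]:print(onz(c,(u,v),.072).round(4))
# rods
for u,v in[(290,81),(190,81),(160,284)]:print("rod",onz(c,(u,v),.055).round(4))
print("bj/fj",onz(c,(340,110),.068).round(4),onz(c,(243,100),.068).round(4))
E
```

```text
cam [0.657 0.088 0.27 ] [-0.001 -0.292 -0.956]
0.1725 [0.6439 0.0778 0.1725] [0.6698 0.0778 0.1725] [ 6.425e-01 -4.000e-04  1.725e-01] [ 6.740e-01 -4.000e-04  1.725e-01]
0.168 [0.6433 0.0774 0.168 ] [0.6704 0.0773 0.168 ] [ 0.6419 -0.0045  0.168 ] [ 0.6748 -0.0045  0.168 ]
[0.6418 0.0777 0.072 ]
[0.6702 0.0777 0.072 ]
rod [0.6631 0.1082 0.055 ]
rod [0.5987 0.1084 0.055 ]
rod [ 0.5627 -0.039   0.055 ]
bj/fj [0.6937 0.0902 0.068 ] [0.634  0.0961 0.068 ]
```

Left end at y=0.0777 at both top and bottom heights, so the pack is level. Its centre is y≈0.0126, and the rods' middle is 0.0345, so shift +22 mm, then lower.

Call:
{"fn": "play_rows", "kwargs": {"series": [[0,[0.22,0,0],[0,0,0]],[0,[0.22,0,0],[0,0,0]],[0,[0,0,0.2],[0,0,0]],[0,[0,0,0.25],[0,0,0]],[0,[0,0,0.25],[0,0,0]],[0,[0,0,0.2],[0,0,0]],[0,[0,0,0],[0,0,0]]]}}

```text
t: 5.8
tool_pos: [0.6551, 0.036, 0.0815]
tool_rot: [2.221, 2.219, -0.009]
contact_force: [-0.6, 0.3, -1.4]
opening: 0.0297
grip_force: 37.0
```

Call:
{"fn": "play_rows", "kwargs": {"series": [[0,[0,0,0.06],[0,0,0]],[0,[0,0,0],[0,0,0]]]}}

```text
t: 6.05
tool_pos: [0.6564, 0.036, 0.0806]
tool_rot: [2.219, 2.218, -0.006]
contact_force: [-0.3, 0.4, -1.9]
opening: 0.0298
grip_force: 37.0
```

Call:
{"fn": "play_rows", "kwargs": {"series": [[0,[0,0,0.06],[0,0,0]],[0,[0,0,0],[0,0,0]]]}}

```text
t: 6.3
tool_pos: [0.6568, 0.0362, 0.0783]
tool_rot: [2.218, 2.218, -0.004]
contact_force: [-0.5, 1.5, 2.9]
opening: 0.0295
grip_force: 37.4
```

Call:
{"fn": "play_rows", "kwargs": {"series": [[0,[0,0,0.06],[0,0,0]],[0,[0,0,0],[0,0,0]]]}}

```text
t: 6.55
tool_pos: [0.6572, 0.0365, 0.078]
tool_rot: [2.218, 2.218, -0.004]
contact_force: [-4.7, 2.5, 12.7]
opening: 0.0292
grip_force: 38.9
```

Bed contact felt. Now slide the held pack towards the back jaw and feel for it.

Call:
{"fn": "play_rows", "kwargs": {"series": [[0,[0,0,-0.06],[0,0,0]],[0,[0,0.1,0],[0,0,0]],[0,[0,0.1,0],[0,0,0]],[0,[0,0,0],[0,0,0]]]}}

```text
t: 7.05
tool_pos: [0.6664, 0.0358, 0.078]
tool_rot: [2.219, 2.218, -0.007]
contact_force: [-1.9, -0.1, 4.9]
opening: 0.0293
grip_force: 38.0
```

Call:
{"fn": "play_rows", "kwargs": {"series": [[0,[0,0.06,0],[0,0,0]],[0,[0,0,0],[0,0,0]]]}}

```text
t: 7.3
tool_pos: [0.6691, 0.0358, 0.078]
tool_rot: [2.22, 2.218, -0.008]
contact_force: [-3.1, 1.1, 4.7]
opening: 0.0293
grip_force: 38.0
```

Call:
{"fn": "play_rows", "kwargs": {"series": [[0,[0,0.06,0],[0,0,0]],[0,[0,0,0],[0,0,0]]]}}

```text
t: 7.55
tool_pos: [0.6721, 0.0357, 0.078]
tool_rot: [2.22, 2.218, -0.008]
contact_force: [-4.1, 0.7, 5.8]
opening: 0.0298
grip_force: 38.0
```

Call:
{"fn": "play_rows", "kwargs": {"series": [[0,[0,0.05,0],[0,0,0]],[0,[0,0,0],[0,0,0]]]}}

```text
t: 7.8
tool_pos: [0.6746, 0.0358, 0.078]
tool_rot: [2.22, 2.218, -0.008]
contact_force: [-2.2, 0.1, 5.5]
opening: 0.0296
grip_force: 38.0
```

Call:
{"fn": "play_rows", "kwargs": {"series": [[0,[0,0.05,0],[0,0,0]],[0,[0,0,0],[0,0,0]]]}}

```text
t: 8.05
tool_pos: [0.6768, 0.0358, 0.078]
tool_rot: [2.221, 2.218, -0.009]
contact_force: [-4.5, -0.2, 6.3]
opening: 0.0295
grip_force: 38.1
```

Call:
{"fn": "play_rows", "kwargs": {"series": [[0,[0,0.04,0],[0,0,0]],[0,[0,0,0],[0,0,0]]]}}

```text
t: 8.3
tool_pos: [0.677, 0.0358, 0.078]
tool_rot: [-2.223, -2.219, 0.014]
contact_force: [-12.5, 0.2, 11.5]
opening: 0.0295
grip_force: 38.7
```

Call:
{"fn": "play_rows", "kwargs": {"series": [[0,[0,0.04,0],[0,0,0]],[0,[0,0,0],[0,0,0]]]}}

```text
t: 8.55
tool_pos: [0.6772, 0.0358, 0.0781]
tool_rot: [-2.22, -2.217, 0.02]
contact_force: [-17.9, 0.0, 15.4]
opening: 0.0299
grip_force: 39.3
```

Back jaw felt at TCP x=0.677 (pack front face ≈0.662, so jaw slide needed ≈0.029). Relax and release.

Call:
{"fn": "play_rows", "kwargs": {"series": [[0,[0,-0.06,0],[0,0,0]],[0,[0,0,0],[0,0,0]],[1,[0,0,0],[0,0,0]],[1,[0,0,0],[0,0,0]],[1,[0,0,0],[0,0,0]],[1,[0,0,0],[0,0,0]]]}}

```text
t: 9.3
tool_pos: [0.6781, 0.036, 0.077]
tool_rot: [2.219, 2.218, -0.006]
contact_force: [0.9, -0.6, -1.1]
opening: 0.0854
grip_force: 0.0
```

Call:
{"fn": "play_rows", "kwargs": {"series": [[1,[0,0,-0.3],[0,0,0]],[1,[0,0,-0.8],[0,0,0]],[1,[0,0,-0.9],[0,0,0]],[1,[0,-0.6,0],[0,0,0]],[0,[0,-0.9,0],[0,0,0]],[0,[0,-0.9,0],[0,0,0]],[0,[0,-0.9,0],[0,0,0]],[0,[0,-0.9,0],[0,0,0]]]}}

```text
t: 10.3
tool_pos: [0.4671, 0.0367, 0.1786]
tool_rot: [2.218, 2.217, -0.004]
contact_force: [-0.1, -0.4, 0.4]
opening: 0.0122
grip_force: 0.0
```

```bash
python3 - <<'E'
from h import *
o=ctrl.get_obs();d=imaging.get_image("wrist");im=d["color"];c=cam(d,o);print(o["t"],o["tool_pos"].round(4),o["tool_rot"].round(3),o["q"].round(2),o["opening"])
np.set_printoptions(suppress=True)
print(proj(c,[(.662,.099,.118),(.662,-.031,.118),(.692,.099,.118),(.4888,.0785,.105),(.542,.034,.075)]).round())
s=imaging.get_image("scene")["color"][110:250,220:365]
s=cv2.resize(s,None,fx=2,fy=2,interpolation=2);w=np.zeros((420,790,3),np.uint8);w[:,:500]=im[:,30:530];w[:280,500:]=s[:,:290];cv2.imwrite("pics/w3.png",w)
E
```

```text
10.3 [0.4671 0.0367 0.1786] [ 2.218  2.217 -0.004] [-0.08 -0.3   2.02 -0.01  1.42 -0.08] 0.012176229117607436
[[580. 135.]
 [533. 309.]
 [624. 135.]
 [310. 163.]
 [370. 211.]]
```

View pics/w3.png

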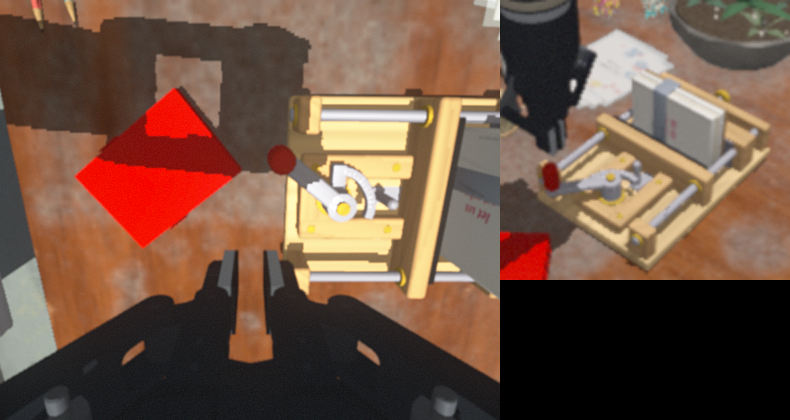

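Pack stands level between the rods. Knob in wrist image at (312,160), pivot at (373,208), both matching my estimates. Next, grip the knob.

```bash
python3 - <<'E'
from h import *
plan([0.489,0.0785,.125],DOWN,2)
E
```

```text
[[0.42, 0.24, 0.52], [-0.0, 0.02, -0.0]]
[[0.41, 0.24, 0.52], [-0.0, 0.02, -0.0]]
end [0.4889 0.0783 0.1251] 0.0006
```

Call:
{"fn": "play_rows", "kwargs": {"series": [[0.6,[0.42,0.24,0.2],[0,0.02,0]],[0.6,[0.41,0.24,0.4],[0,0.02,0]],[0.6,[0,0,0.4],[0,0,0]],[0.6,[0,0,0],[0,0,0]],[0.6,[0,0,0.5],[0,0,0]],[0.6,[0,0,0.5],[0,0,0]],[0.6,[0,0,0],[0,0,0]]]}}

```text
t: 11.28
tool_pos: [0.4916, 0.0779, 0.0766]
tool_rot: [-2.221, -2.219, 0.003]
contact_force: [-0.2, 0.2, 0.5]
opening: 0.0511
grip_force: 0.0
```

Call:
{"fn": "play_rows", "kwargs": {"series": [[0,[0,0,0],[0,0,0]],[0,[0,0,0],[0,0,0]],[0,[0,0,0],[0,0,0]],[0,[0,0,0],[0,0,0]]], "force": 40}}

```text
t: 11.78
tool_pos: [0.4931, 0.0783, 0.0791]
tool_rot: [2.221, 2.22, 0.003]
contact_force: [-2.7, 0.1, 6.9]
opening: 0.0186
grip_force: 39.2
```

```bash
cat >>h.py <<'E'
def arc(piv,a0,a1,n,r=.07,z=.077,turn=None,psi0=None):
    """knob from lever angle a0 to a1; rows in tool axes from nominal pose (tool yaw follows lever)"""
    o=ctrl.get_obs();p=np.array(o["tool_pos"]);rt=R.from_rotvec(o["tool_rot"]);r0=rt
    for i in range(1,n+1):
        a=a0+(a1-a0)*i/n
        P=np.array([piv[0]-r*np.cos(a),piv[1]+r*np.sin(a),z])
        tgt=R.from_rotvec([0,0,-(a-a0)])*r0
        d=np.round(rt.inv().apply(P-p)/.05,2);w=np.round((rt.inv()*tgt).as_rotvec()/np.deg2rad(8),2)
        print([d.tolist(),w.tolist()]);p=p+rt.apply(d*.05);rt=rt*R.from_rotvec(w*np.deg2rad(8))
    print("end",p.round(4))
E
python3 - <<'E'
from h import *
o=ctrl.get_obs();print(o["tool_pos"],o["contact_force"])
arc((.5445,.0345),.695,0.0,6,z=.079)
E
```

```text
[0.4931146  0.0782985  0.07913217] [-2.71092422  0.09784925  6.90437086]
[[-0.11, -0.14, 0.0], [0.0, 0.0, -0.83]]
[[-0.13, -0.1, 0.0], [0.0, 0.0, -0.83]]
[[-0.13, -0.1, 0.0], [0.0, 0.01, -0.83]]
[[-0.13, -0.09, 0.0], [0.0, -0.0, -0.83]]
[[-0.13, -0.1, 0.0], [0.0, -0.0, -0.83]]
[[-0.13, -0.1, 0.0], [0.0, 0.0, -0.83]]
end [0.4743 0.0344 0.079 ]
```

Call:
{"fn": "play_rows", "kwargs": {"series": [[0,[-0.12,-0.09,-0.04],[0,0,-0.83]],[0,[-0.13,-0.1,0],[0,0,-0.83]],[0,[-0.13,-0.1,0],[0,0,-0.83]],[0,[-0.13,-0.1,0],[0,0,-0.83]],[0,[0,0,0],[0,0,0]]]}}

```text
t: 12.4
tool_pos: [0.4781, 0.0493, 0.0793]
tool_rot: [1.654, 2.669, 0.001]
contact_force: [2.9, -0.1, -4.7]
opening: 0.0182
grip_force: 39.9
```

Call:
{"fn": "play_rows", "kwargs": {"series": [[0,[-0.13,-0.1,0],[0,0,-0.83]],[0,[-0.12,-0.1,0],[0,0,-0.83]],[0,[0,0,0],[0,0,0]]]}}

```text
t: 12.78
tool_pos: [0.4756, 0.0345, 0.0793]
tool_rot: [1.337, 2.842, 0.003]
contact_force: [3.3, 2.4, -3.8]
opening: 0.0187
grip_force: 39.8
```

Call:
{"fn": "play_rows", "kwargs": {"series": [[0,[-0.05,-0.04,0],[0,0,0]],[0,[0,0,0],[0,0,0]]]}}

```text
t: 13.02
tool_pos: [0.4755, 0.0341, 0.0793]
tool_rot: [-1.336, -2.841, -0.012]
contact_force: [3.5, 13.9, -2.2]
opening: 0.0183
grip_force: 40.0
```

```bash
python3 - <<'E'
from h import *
d=imaging.get_image("scene");c=cam(d);h=cv2.cvtColor(d["color"],cv2.COLOR_BGR2HSV)
w=imaging.get_image("wrist");o=ctrl.get_obs();cv2.imwrite("pics/w4.png",w["color"]);cw=cam(w,o)
print(o["tool_pos"],proj(cw,[(.5445,.0345,.075),(.4745,.0345,.07)]))
E
```

```text
[0.47547689 0.03411324 0.0793015 ] [[374.46093343 333.46256381]
 [277.97283013 256.97909723]]
```

View pics/w4.png

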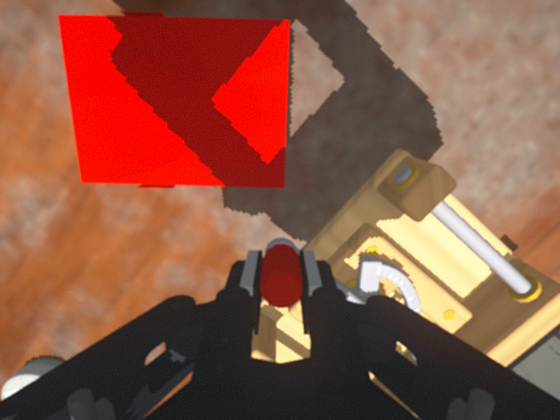

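Lever at its stop: force 14 N, no further motion. Pushing the jaw along +x through the knob.

Call:
{"fn": "play_rows", "kwargs": {"series": [[0,[-0.06,0.08,0],[0,0,0]],[0,[-0.06,0.08,0],[0,0,0]],[0,[-0.06,0.08,0],[0,0,0]],[0,[-0.06,0.08,0],[0,0,0]],[0,[0,0,0],[0,0,0]]]}}

```text
t: 13.75
tool_pos: [0.4948, 0.0342, 0.0793]
tool_rot: [-1.334, -2.84, -0.005]
contact_force: [-0.7, 7.6, -0.4]
opening: 0.0182
grip_force: 40.2
```

Call:
{"fn": "play_rows", "kwargs": {"series": [[0,[-0.045,0.055,0],[0,0,0]],[0,[0,0,0],[0,0,0]]]}}

```text
t: 14.0
tool_pos: [0.4981, 0.0342, 0.0793]
tool_rot: [-1.334, -2.84, -0.005]
contact_force: [-1.5, 8.3, 0.8]
opening: 0.0184
grip_force: 40.2
```

Call:
{"fn": "play_rows", "kwargs": {"series": [[0,[-0.03,0.035,0],[0,0,0]],[0,[0,0,0],[0,0,0]]]}}

```text
t: 14.25
tool_pos: [0.499, 0.0342, 0.0792]
tool_rot: [-1.332, -2.837, -0.002]
contact_force: [-6.5, 8.8, 5.3]
opening: 0.0183
grip_force: 40.7
```

Call:
{"fn": "play_rows", "kwargs": {"series": [[0,[-0.015,0.018,0],[0,0,0]],[0,[0,0,0],[0,0,0]]]}}

```text
t: 14.5
tool_pos: [0.4993, 0.0342, 0.0792]
tool_rot: [-1.331, -2.835, -0.001]
contact_force: [-10.1, 6.7, 8.4]
opening: 0.0182
grip_force: 41.0
```

Call:
{"fn": "play_rows", "kwargs": {"series": [[0,[-0.015,0.018,0],[0,0,0]],[0,[0,0,0],[0,0,0]]]}}

```text
t: 14.75
tool_pos: [0.4996, 0.0342, 0.0792]
tool_rot: [-1.33, -2.833, 0.001]
contact_force: [-13.2, 7.6, 10.4]
opening: 0.0188
grip_force: 41.3
```

```bash
python3 - <<'E'
from h import *
s=imaging.get_image("scene")["color"][120:250,240:365];t=imaging.get_image("top")["color"][110:245,205:310]
s=cv2.resize(s,None,fx=3.6,fy=3.6,interpolation=2);t=cv2.resize(t,None,fx=3.3,fy=3.3,interpolation=2)
w=np.zeros((470,800,3),np.uint8);w[:s.shape[0],:s.shape[1]]=s;w[:t.shape[0],452:452+t.shape[1]]=t[:,:348];cv2.imwrite("pics/j.png",w)
E
```

```text
(no output)
```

View pics/j.png

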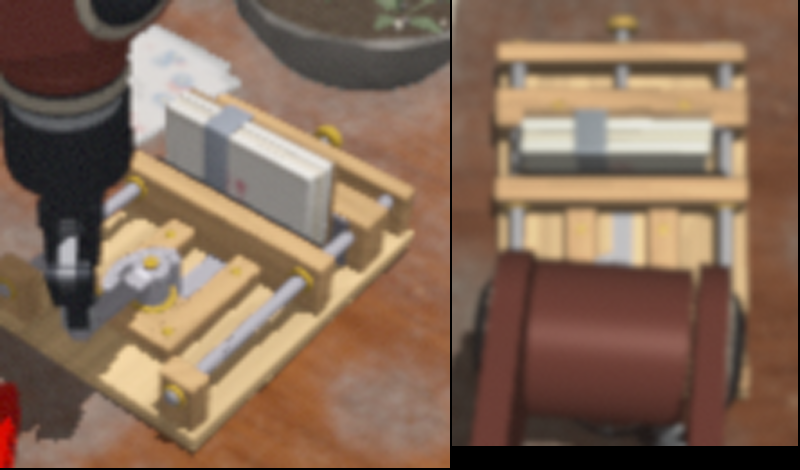

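```bash
python3 - <<'E'
from h import *
c=cam(imaging.get_image("top"))
for u,v,z in[(600,178,.068),(730,178,.068),(540,147,.118),(700,150,.118),(530,119,.118),(710,121,.118),(600,122,.068)]:
    print(onz(c,((u-452)/3.3+204.65,v/3.3+109.65),z).round(4))
o=ctrl.get_obs();print(o["tool_pos"],o["contact_force"])
arc((o["tool_pos"][0]+.07,.034),0.0,1.65,13,z=o["tool_pos"][2])
E
```

```text
[0.6553 0.0484 0.068 ]
[ 0.6549 -0.0438  0.068 ]
[0.6648 0.0869 0.118 ]
[ 0.6623 -0.021   0.118 ]
[0.6841 0.0937 0.118 ]
[ 0.6824 -0.028   0.118 ]
[0.696  0.0483 0.068 ]
[0.49965272 0.03418246 0.07918513] [-13.99013353   8.08484691  10.43924419]
[[0.13, 0.12, 0.0], [-0.01, 0.0, 0.91]]
[[0.13, 0.12, 0.0], [-0.01, 0.01, 0.91]]
[[0.13, 0.12, 0.0], [-0.01, 0.0, 0.91]]
[[0.12, 0.13, 0.0], [-0.01, 0.01, 0.91]]
[[0.13, 0.12, 0.0], [-0.01, 0.0, 0.9]]
[[0.13, 0.12, 0.0], [-0.0, 0.01, 0.91]]
[[0.13, 0.12, 0.0], [-0.01, 0.0, 0.91]]
[[0.13, 0.12, 0.01], [-0.01, 0.01, 0.91]]
[[0.13, 0.12, -0.0], [-0.01, 0.0, 0.91]]
[[0.13, 0.13, -0.0], [-0.01, 0.01, 0.91]]
[[0.13, 0.12, -0.0], [-0.01, 0.0, 0.91]]
[[0.13, 0.12, -0.0], [-0.01, 0.01, 0.91]]
[[0.13, 0.12, -0.0], [-0.01, 0.0, 0.91]]
end [0.5752 0.104  0.0791]
```

Call:
{"fn": "play_rows", "kwargs": {"series": [[0,[-0.025,0.03,0],[0,0,0]],[0,[0,0,0],[0,0,0]]]}}

```text
t: 15.15
tool_pos: [0.5004, 0.0342, 0.0791]
tool_rot: [-1.329, -2.83, 0.003]
contact_force: [-19.6, 7.6, 15.7]
opening: 0.0182
grip_force: 41.9
```

Call:
{"fn": "play_rows", "kwargs": {"series": [[0,[-0.025,0.03,0],[0,0,0]],[0,[0,0,0],[0,0,0]]]}}

```text
t: 15.4
tool_pos: [0.501, 0.0342, 0.0792]
tool_rot: [-1.327, -2.827, 0.006]
contact_force: [-25.2, 8.2, 19.0]
opening: 0.0181
grip_force: 42.5
```

~9 N/mm stiffness, matching the rubber: the jaw is on the pack at about 20 N. Relax to a light push, then turn the lever home along its arc, with the pivot creeping +5 mm.

```bash
python3 - <<'E'
from h import *
y0=np.deg2rad(39.7);rt=R.from_rotvec([0,0,y0])*DOWN
p=np.array([.502,.0335,0]);n=14;A=1.76
for i in range(1,n+1):
    a=A*i/n;px=.572+np.interp(a,[.1,1.2],[0,.003])
    P=np.array([px-.07*np.cos(a),.034+.07*np.sin(a),0])
    d=np.round(rt.inv().apply(P-p)/.05,2);w=round(A/n/np.deg2rad(8),2)
    print(d.tolist(),w);p=p+rt.apply(d*.05);rt=rt*R.from_rotvec([0,0,w*np.deg2rad(8)])
print(p)
E
```

```text
[0.13, 0.13, 0.0] 0.9
[0.13, 0.12, 0.0] 0.9
[0.12, 0.13, 0.0] 0.9
[0.13, 0.13, 0.0] 0.9
[0.13, 0.12, 0.0] 0.9
[0.12, 0.13, 0.0] 0.9
[0.13, 0.13, 0.0] 0.9
[0.13, 0.13, 0.0] 0.9
[0.13, 0.12, 0.0] 0.9
[0.13, 0.13, 0.0] 0.9
[0.13, 0.12, 0.0] 0.9
[0.13, 0.12, 0.0] 0.9
[0.13, 0.12, 0.0] 0.9
[0.12, 0.12, 0.0] 0.9
[0.5880173  0.10269019 0.        ]
```

Call:
{"fn": "play_rows", "kwargs": {"series": [[0,[0.07,-0.08,0],[0,0,0]],[0,[0,0,0],[0,0,0]]]}}

```text
t: 15.65
tool_pos: [0.499, 0.0342, 0.0792]
tool_rot: [-1.332, -2.836, -0.001]
contact_force: [-10.6, 7.5, 7.7]
opening: 0.0187
grip_force: 41.0
```

Call:
{"fn": "play_rows", "kwargs": {"series": [[0,[0.15,0.14,0],[0,0,0.9]],[0,[0.13,0.12,0],[0,0,0.9]],[0,[0.12,0.13,0],[0,0,0.9]]]}}

```text
t: 16.02
tool_pos: [0.5043, 0.0598, 0.0792]
tool_rot: [-1.845, -2.534, 0.008]
contact_force: [-11.0, 1.5, 7.3]
opening: 0.0183
grip_force: 41.4
```

Call:
{"fn": "play_rows", "kwargs": {"series": [[0,[0.13,0.13,0],[0,0,0.9]],[0,[0.13,0.12,0],[0,0,0.9]]]}}

```text
t: 16.27
tool_pos: [0.5135, 0.0751, 0.0792]
tool_rot: [-2.149, -2.285, 0.01]
contact_force: [-9.1, -1.9, 7.1]
opening: 0.0184
grip_force: 41.3
```

Call:
{"fn": "play_rows", "kwargs": {"series": [[0,[0.12,0.13,0],[0,0,0.9]],[0,[0.13,0.13,0],[0,0,0.9]],[0,[0.13,0.13,0],[0,0,0.9]]]}}

```text
t: 16.65
tool_pos: [0.5336, 0.093, 0.0792]
tool_rot: [-2.539, -1.842, 0.013]
contact_force: [-10.0, -0.2, 8.1]
opening: 0.0185
grip_force: 41.6
```

Call:
{"fn": "play_rows", "kwargs": {"series": [[0,[0.13,0.12,0],[0,0,0.9]],[0,[0.13,0.13,0],[0,0,0.9]],[0,[0.13,0.12,0],[0,0,0.9]]]}}

```text
t: 17.02
tool_pos: [0.5589, 0.1031, 0.0792]
tool_rot: [-2.841, -1.334, 0.012]
contact_force: [-9.6, -0.4, 6.2]
opening: 0.0182
grip_force: 41.2
```

Call:
{"fn": "play_rows", "kwargs": {"series": [[0,[0.13,0.12,0],[0,0,0.9]],[0,[0.13,0.12,0],[0,0,0.9]],[0,[0,0,0],[0,0,0]]]}}

```text
t: 17.4
tool_pos: [0.5777, 0.1039, 0.0792]
tool_rot: [-2.987, -0.972, 0.008]
contact_force: [-5.2, -0.0, 4.4]
opening: 0.0184
grip_force: 40.4
```

Call:
{"fn": "play_rows", "kwargs": {"series": [[0,[0.07,0.05,0],[0,0,0.3]],[0,[0,0,0],[0,0,0]]]}}

```text
t: 17.65
tool_pos: [0.5785, 0.104, 0.0791]
tool_rot: [-3.003, -0.912, 0.022]
contact_force: [-18.2, -0.2, 12.3]
opening: 0.0183
grip_force: 42.0
```

Call:
{"fn": "play_rows", "kwargs": {"series": [[0,[0.06,0.05,0],[0,0,0]],[0,[0,0,0],[0,0,0]]]}}

```text
t: 17.9
tool_pos: [0.5789, 0.104, 0.0789]
tool_rot: [-3.0, -0.912, 0.037]
contact_force: [-30.8, 0.6, 21.9]
opening: 0.0185
grip_force: 43.2
```

Hard stop felt at home. Relax, release, rise.

Call:
{"fn": "play_rows", "kwargs": {"series": [[0,[-0.12,-0.08,0],[0,0,0]],[0,[0,0,0],[0,0,0]],[0.6,[0,0,0],[0,0,0]],[0.6,[0,0,0],[0,0,0]],[0.6,[0,0,0],[0,0,0]],[0.6,[0,0,-0.4],[0,0,0]],[0.6,[0,0,-0.8],[0,0,0]],[0.6,[0,0,-0.8],[0,0,0]]]}}

```text
t: 18.9
tool_pos: [0.5804, 0.1032, 0.1817]
tool_rot: [3.006, 0.913, 0.002]
contact_force: [1.0, 0.3, 0.4]
opening: 0.0512
grip_force: 0.0
```

Call:
{"fn": "play_rows", "kwargs": {"series": [[0.6,[-0.8,-0.5,-0.3],[0,0,0]],[0.6,[-0.8,-0.5,0],[0,0,0]],[0.6,[-0.8,-0.5,0],[0,0,0]],[0.6,[0,0,0],[0,0,0]]]}}

```text
t: 19.4
tool_pos: [0.4368, 0.0989, 0.195]
tool_rot: [3.005, 0.914, 0.003]
contact_force: [0.8, 0.3, -0.1]
opening: 0.0515
grip_force: 0.0
```

```bash
python3 - <<'E'
from h import *
o=ctrl.get_obs();print(o["t"],o["tool_pos"].round(3),o["contact_force"].round(1))
d=imaging.get_image("top");s=imaging.get_image("scene")["color"][120:250,240:365];t=d["color"][110:245,205:310]
s=cv2.resize(s,None,fx=3.6,fy=3.6,interpolation=2);t=cv2.resize(t,None,fx=3.3,fy=3.3,interpolation=2)
w=np.zeros((470,800,3),np.uint8);w[:s.shape[0],:s.shape[1]]=s;w[:t.shape[0],452:452+t.shape[1]]=t;cv2.imwrite("pics/e.png",w)
E
```

```text
19.4 [0.437 0.099 0.195] [ 0.8  0.3 -0.1]
```

View pics/e.png

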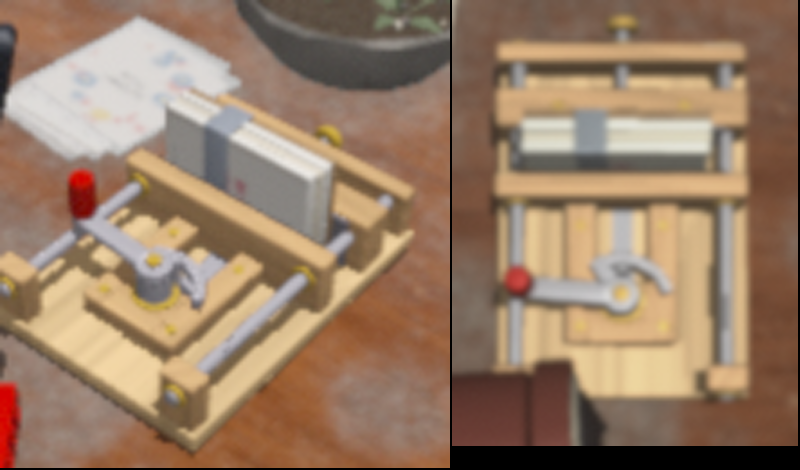

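Final view: lever at (518,282) points just past press +y from its pivot (622,293). The pack is level against the back jaw, and the robot is clear of everything. Handing in.

```bash
python3 -c "
from station import ctrl
print(ctrl.finish_job())"
```

```text
the job is handed in; nothing more can be done
None
```

I handed the job in at about 19.5 s of the 51 s allowed. The pack stands level between the rods, the lever is at its home stop with the jaw drawn about 4.5 mm past first contact, roughly 45 N by estimate and not measured, and the arm never went near the tin, stamp or spool; no verdict was returned.

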